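# Lay out the picture-hanging kit on its shadow tiles

### The job

Lay out the picture hanger's kit: put the large tape roll, the small tape roll, the pocket level and the tin of hooks each flat and the right way up on the plywood tile that bears its own dark silhouette. Each piece should cover its silhouette, centred to within about a centimetre, with the level and the tin lined up with theirs (either end first). Leave all four lying still.

Things in the scene. Friction and masses are not known exactly. Their poses are not given: they have to be found in the camera images.
- roll_large: The larger roll of cream masking tape, lying flat: a ring 64 mm across and 26 mm high with a 30 mm hole. Loose, about 90 g. Origin: centre of its underside; z axis up.
- roll_small: The smaller roll of cream masking tape, lying flat: a ring 42 mm across and 20 mm high with a 22 mm hole. Loose, about 30 g. Origin: centre of its underside; z axis up.
- level: Pocket spirit level: a straight aluminium bar with black ends and a yellow-green vial on top, 120 mm long (its x axis), 24 mm wide (y), 30 mm high. Loose, about 120 g, the same either way round. Origin: centre of its underside; z axis up.
- tin: Flat closed metal tin of picture hooks, 92 mm long (its x axis), 58 mm wide (y), 26 mm high, plain sides. Loose, about 140 g, the same either way round. Origin: centre of its underside; z axis up.
- tile_large: Plywood tile fixed to the table, 6 mm thick, 90 x 90 mm, with the dark ring-shaped silhouette (66 mm across) of the larger tape roll at its centre. Origin: centre of its underside; z axis up.
- tile_small: Plywood tile fixed to the table, 6 mm thick, 70 x 70 mm, with the dark ring-shaped silhouette (44 mm across) of the smaller tape roll at its centre. Origin: centre of its underside; z axis up.
- tile_level: Plywood tile fixed to the table, 6 mm thick, 138 mm long (its x axis) and 50 mm wide (y), with the dark 122 x 26 mm silhouette of the level at its centre, long side along x. Origin: centre of its underside; z axis up.
- tile_tin: Plywood tile fixed to the table, 6 mm thick, 116 mm long (its x axis) and 84 mm wide (y), with the dark 94 x 60 mm silhouette of the tin at its centre, long side along x. Origin: centre of its underside; z axis up.
Not all that is in view belongs to the job. What is shaped like the level but pink is not meant.

How it is judged:
At the end, for the whole second after the job is handed in: Each of the four pieces lies upright (within 0.1 rad), at rest, on top of its own tile (underside 3 to 9 mm above the tile's underside), its centre within 12 mm of the tile's centre; the level and the tin are within 0.18 rad of their silhouettes' long direction, either way round (horizontal distance between roll_large and tile_large below 0.012 m and z of roll_large in the frame of tile_large between 0.003 and 0.009 m and angle between each of roll_large, roll_small, level, tin's own z axis and vertical below 0.1 rad and linear speed of each of roll_large, roll_small, level, tin below 0.02 m/s and angular speed of each of roll_large, roll_small, level, tin below 0.2 rad/s and horizontal distance between roll_small and tile_small below 0.012 m and z of roll_small in the frame of tile_small between 0.003 and 0.009 m and horizontal distance between level and tile_level below 0.012 m and z of level in the frame of tile_level between 0.003 and 0.009 m and angle between the x axis of level and the x axis of tile_level, either way round below 0.18 rad and horizontal distance between tin and tile_tin below 0.012 m and z of tin in the frame of tile_tin between 0.003 and 0.009 m and angle between the x axis of tin and the x axis of tile_tin, either way round below 0.18 rad); the robot touches nothing.
It also fails if it takes over 99 s, if anything falls off the work surface, if the arm or the gripper's body presses on something with over 40 N, if the wrist force passes 120 N, or if a joint passes its speed limit or range.

### The arm

A 6-joint arm with a two-finger parallel gripper is mounted at the origin on the work surface. World frame = base frame: x ahead of the robot, y to its left, z up, the work surface at z = 0. Lengths are in m, angles in rad, forces in N, time in s.
With the tool pointing down it reaches from about 0.425 to 0.95 m from the base axis. Payload 3.5 kg.
Tool frame: the origin (TCP) lies midway between the tips of the shut fingers; the grasp point (between the pads) lies ctrl.grasp_offset behind it (ctrl.grasp_offset is the distance from the TCP to the grasp point, in m); x points along the fingers, y is the direction in which the jaws open and shut, and the axes are right-handed (so a half turn about x gives the same grasp; the last joint's range is limited). The gripper opens to 85 mm and grips with 20 to 120 N. Pads are 22 mm wide; open, the fingers measure 114 mm over their backs; the gripper's body (76 mm by 85 mm) begins 54 mm behind the grasp point. The pads swing forward as they close: fully open they stand 13 mm farther back than shut.
Start: joints at [1.046, 0.286, 1.577, -0, 1.279, -0.15], TCP at [0.247, 0.628, 0.231] pointing down, gripper open.
Joint ranges: [-2.77, 2.77], [-0.9, 2.22], [0.21, 2.48], [-1.53, 4.67], [0.24, 2.81], [-2.84, 2.84]. Speed limits (rad/s): [2.79, 2.79, 3.14, 3.14, 3.14, 3.14].

### API

Orientations are given as a unit quaternion [x, y, z, w].
In Python, from plant import readout, read_camera, sign_off, ctrl gives the robot as it stands.
- The arm moves only by the tool drive_tool, never from a script. Its argument "steps" is a list of rows, each a list of 5 numbers: the shift along the tool's x, y, z in cm, then the turn about the tool's x in degrees, then the opening, from 0 (shut) to 1 (fully open). A call has 1 to 10 rows; each row shifts and turns the commanded pose from where the row before left it, along the tool's axes as they then stand; what a row does not reach is not made up. A row lasts 1/10 s, in which the tool goes at most 50 mm and 8.59 degrees, less where a joint would pass 70% of its speed; a pose out of reach is approached as far as the arm can. A call is refused whole if a number of a shift passes 5 or a number of a turn 8.59, either way. A call with a gripper value outside its range is refused whole. The fingers move at their own pace and stop on an object; "force" is the grip in N (left out, the last holds). Time passes only in rows, so rows that do not move let the fingers close. It gives the time, the measured TCP pose, the force and the opening at its end, in the units of the state.
- readout.get_state(): the state, without advancing time (a new reading comes with each control period).
- read_camera(name): name is "side" or "top" or "wrist"; returns a dict with "frame" (420x560x3 uint8, red, green, blue), "vertical_fov" (degrees; the focal length in pixels is half the picture's height over the tangent of half this angle, whatever the lens; pixels are square), "cx", "cy" (the principal point, pixels), "k1" (the pictures are not rectified: a ray, as slopes to the right and down, at radius r is drawn at 1 + k1 r^2 times it, then the intrinsics apply), "eye" and "orientation" of the camera in the world. Camera axes: x right, y up, looking along -z (the intrinsics and any distortion apply to the point x, -y, -z); pixel columns grow to the right and rows downward; lengths in m; the calibration is good to about 2 mm. A picture is of the moment at which its call begins. There is no depth.
- sign_off(): hands the job in, once; it reports no verdict.
The state is a dict: "time": time; "qpos": joint angles; "dq": joint speeds; "joint_efforts": joint torques, N m; "eef_pos": TCP position; "tcp_rot": TCP orientation; "contact_force": force on the tool from outside, world axes, zero at the start; "wrist_torque": the same for the moment, N m; "opening": opening from 0.0 (shut) to 1.0 (fully open).
Only numpy, scipy, OpenCV 4.12 (cv2) and the standard library are available. Lean on these libraries where they do the work, as an engineer would, in place of code of your own. Each camera call takes 0.05 s, during which the arm holds its last target. There are 200 camera calls.

## Working session

There is one attempt and no reset: what is moved stays moved. The work goes in short steps, Python scripts to look and compute and a tool call to move; the robot and the scene stay as the last step left them, time stands still between calls to the robot, and variables do not carry over. Pictures are saved under pics/ and viewed, about 12 in all and at most 16, crops included, and the job is handed in when it is done.

Besides the shell and the picture viewer there is one more tool, called as a command line: name --pt "numbers of a row" for each row, then --argument value for the rest. drive_tool: Moves the arm, as the interface text tells. Its arguments: {"type":"object","properties":{"steps":{"type":"array","items":{"type":"array","items":{"type":"number"}}},"force":{"type":"number"}},"required":["steps"]}

```bash
mkdir -p pics
cat > h.py <<'E'
import numpy as np, cv2
from scipy.spatial.transform import Rotation as R
from plant import readout, read_camera, sign_off, ctrl
def shot(n,f=None):
    c=read_camera(n)
    if f: cv2.imwrite('pics/'+f,c['frame'][:,:,::-1])
    return c
def K(c): 
    f=c['frame'].shape[0]/2/np.tan(np.radians(c['vertical_fov'])/2); return f
def px2w(c,u,v,z):
    f=K(c); d=np.array([(u-c['cx'])/f,(v-c['cy'])/f]); s=d.copy()
    for _ in range(30): s=d/(1+c['k1']*(s@s))
    r=R.from_quat(c['orientation']).apply([s[0],-s[1],-1]); e=np.array(c['eye'])
    return e+r*(z-e[2])/r[2]
def w2px(c,p):
    q=R.from_quat(c['orientation']).inv().apply(np.array(p)-c['eye']); s=np.array([q[0],-q[1]])/-q[2]
    s=s*(1+c['k1']*(s@s)); return s*K(c)+[c['cx'],c['cy']]
E
python3 - <<'E'
from h import *
import pickle
for n in ['top','side']:
    c=shot(n,n+'1.png'); pickle.dump(c,open(n+'.pkl','wb')); print(n,{k:c[k] for k in c if k!='frame'})
s=readout.get_state(); print(s, ctrl.grasp_offset, dir(ctrl))
print(R.from_quat(s['tcp_rot']).as_matrix().round(3))
E
```

```text
top {'vertical_fov': 50.82105394155464, 'cx': 277.8297175076794, 'cy': 205.63071841129937, 'k1': -0.013442883622002529, 'eye': array([ 0.38153907, -0.00770162,  1.26694487]), 'orientation': array([-0.02358266,  0.03022534,  0.70962015, -0.70354071])}
side {'vertical_fov': 43.24154175210859, 'cx': 284.0104718799301, 'cy': 203.26722263183137, 'k1': -0.06572190201084195, 'eye': array([ 0.15161607, -0.87033584,  0.88201338]), 'orientation': array([ 0.39289087, -0.06776679, -0.18187357,  0.89886953])}
{'time': 0.1, 'qpos': array([ 1.04602735e+00,  2.87121852e-01,  1.57802492e+00, -2.12498545e-05,
        1.27860782e+00, -1.50015279e-01]), 'dq': array([ 0.00026829, -0.00199121, -0.00372138,  0.00078093,  0.0007348 ,
        0.00047832]), 'joint_efforts': array([ 1.34653605e-03, -4.07295084e+01, -2.93699867e+01, -6.23806773e-05,
        3.45861772e-03, -2.22782330e-05]), 'eef_pos': array([0.24676524, 0.62763903, 0.23005872]), 'tcp_rot': array([ 0.13099562,  0.69497601, -0.13244292,  0.69448353]), 'contact_force': array([-0.09981998, -0.5733265 ,  0.67515033]), 'wrist_torque': array([-0.04678143,  0.01547351, -0.07485651]), 'opening': 1.0016172074987681} 0.0187 ['Unreachable', '__class__', '__delattr__', '__dict__', '__dir__', '__doc__', '__eq__', '__format__', '__ge__', '__getattribute__', '__getstate__', '__gt__', '__hash__', '__init__', '__init_subclass__', '__le__', '__lt__', '__module__', '__ne__', '__new__', '__reduce__', '__reduce_ex__', '__repr__', '__setattr__', '__sizeof__', '__str__', '__subclasshook__', '__weakref__', 'grasp_offset']
[[-0.001  0.366  0.931]
 [-0.002  0.931 -0.366]
 [-1.    -0.002 -0.   ]]
```

View pics/top1.png

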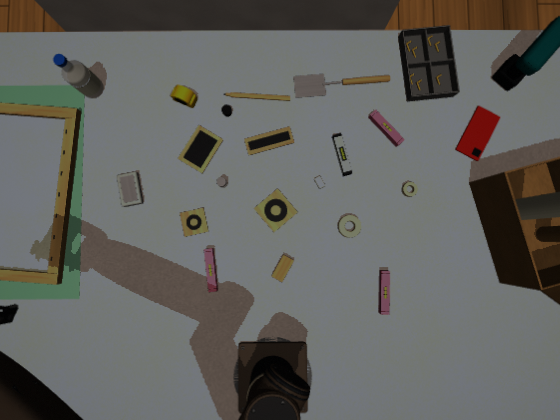

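View pics/side1.png

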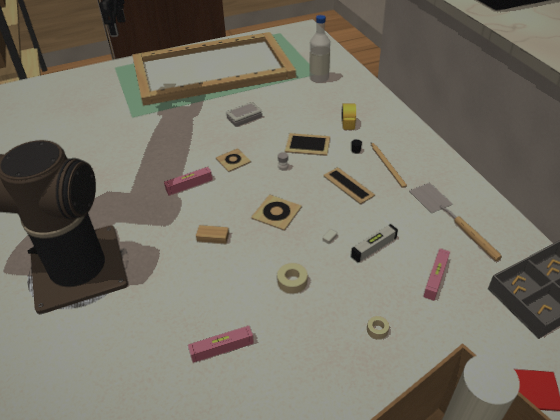

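Top view: the candidates are:
- **Level:** grey (342,154). The pink bars at (386,128), (384,290) and (210,268) are decoys.
- **Rolls:** (349,226) large and (410,188) small. The yellow object at (184,96) is a tape measure.
- **Tin:** grey (129,188), against the red box at (478,133) and the wooden block at (283,267).

Next I'll check these choices in a close crop.

Run:
```python
import cv2
a=cv2.imread('pics/top1.png')
b=lambda x,y,w,h:cv2.resize(a[y:y+h,x:x+w],None,fx=4,fy=4,interpolation=cv2.INTER_CUBIC)
cv2.imwrite('pics/cL.png',b(105,110,200,145)); cv2.imwrite('pics/cR.png',b(310,95,200,150))
```

```text
(no output)
```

View pics/cL.png

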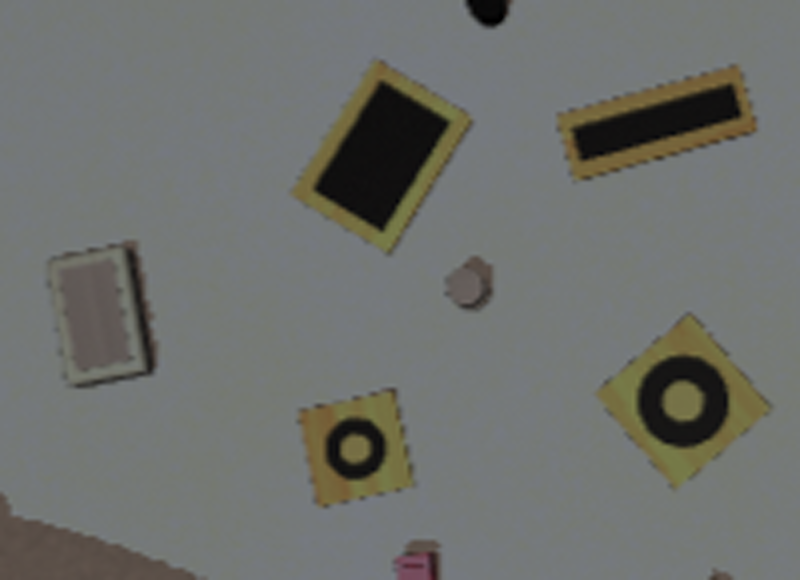

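View pics/cR.png

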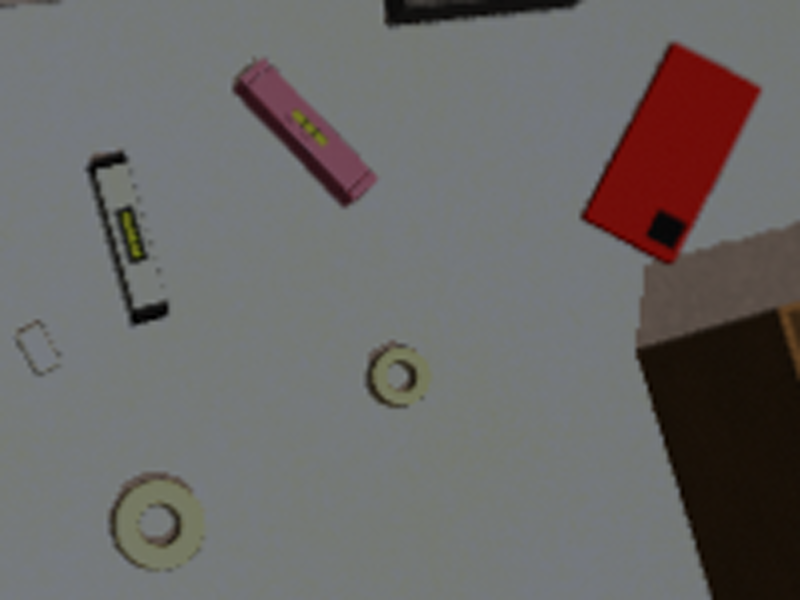

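The crops confirm the choices: the tin is the pale lidded box at about (129,188), and the level is the grey bar with black ends. The red item is a flat card-like box that is too big.

Run:
```python
from h import *
import pickle
c=pickle.load(open('top.pkl','rb'))
def P(o,pts,z): return np.array([px2w(c,(x+.5)/4-.5+o[0],(y+.5)/4-.5+o[1],z) for x,y in pts])[:,:2]
L=(105,110);Rr=(310,95)
def quad(n,o,pts,z):
    p=P(o,pts,z); e=[np.linalg.norm(p[(i+1)%4]-p[i]) for i in range(4)]
    d=(p[1]-p[0]+p[2]-p[3]) if e[0]>e[1] else (p[2]-p[1]+p[3]-p[0])
    m=p.mean(0); print(n,m.round(4),np.round(e,3),'yaw',np.degrees(np.arctan2(d[1],d[0])).round(1),'r',np.hypot(*m).round(3))
quad('tin',L,[(48,262),(122,247),(148,370),(70,387)],.026)
quad('ttin',L,[(378,60),(472,120),(390,253),(291,192)],.006)
quad('tlev',L,[(557,115),(739,65),(757,130),(575,180)],.006)
quad('tsml',L,[(298,410),(395,389),(414,486),(319,506)],.006)
quad('tlrg',L,[(689,313),(772,408),(676,488),(597,394)],.006)
quad('level',Rr,[(97,157),(126,152),(168,302),(136,310)],.03)
print('rings',P(L,[(355,448),(683,400)],.006).round(4))
for n,z,pts in [('small',.020,[(370,376),(431,376),(400,345),(400,407)]),('large',.026,[(113,522),(205,522),(159,476),(159,571)])]:
    p=P(Rr,pts,z);print(n,p.mean(0).round(4),np.linalg.norm(p[0]-p[1]),np.linalg.norm(p[2]-p[3]))
s=readout.get_state();M=R.from_quat(s['tcp_rot']).as_matrix();print('tooly yaw',np.degrees(np.arctan2(M[1,1],M[0,1])))
w=shot('wrist','w1.png'); 
print({k:w[k] for k in w if k!='frame'}); e=M.T@(w['eye']-s['eef_pos']);print(e)
```

```text
tin [0.5274 0.3998] [0.053 0.09  0.056 0.09 ] yaw -168.2 r 0.662
ttin [0.6445 0.2023] [0.081 0.113 0.084 0.115] yaw 147.9 r 0.676
tlev [0.6677 0.0041] [0.137 0.05  0.136 0.049] yaw -74.8 r 0.668
tsml [0.4342 0.22  ] [0.071 0.071 0.069 0.07 ] yaw -168.0 r 0.487
tlrg [ 0.4658 -0.0132] [0.09  0.089 0.088 0.088] yaw -139.9 r 0.466
level [ 0.6266 -0.2048] [0.021 0.111 0.023 0.113] yaw -166.3 r 0.659
rings [[ 0.4339  0.2211]
 [ 0.4663 -0.0129]]
small [ 0.5221 -0.3959] 0.0436686612290174 0.04442856595130379
large [ 0.419  -0.2204] 0.06480293774273506 0.0667382170539339
tooly yaw 68.52856544199443
{'vertical_fov': 68.82556522338768, 'cx': 277.27561673171465, 'cy': 202.89658532105835, 'k1': 0.007201340171295698, 'eye': array([0.17818565, 0.65534693, 0.37290737]), 'orientation': array([-0.12222433, -0.08221148,  0.55711012,  0.81727034])}
[-0.14282736  0.00037649 -0.07400558]
```

View pics/w1.png

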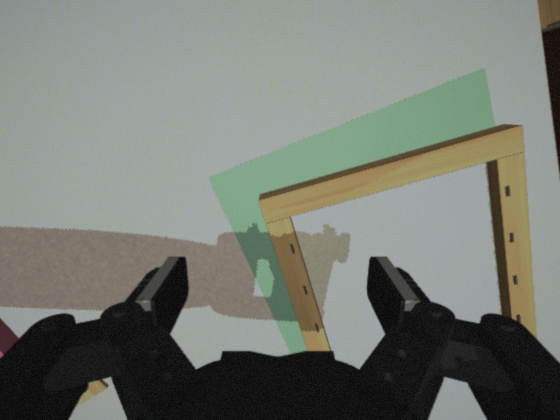

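```bash
cat >> h.py <<'E'
def plan(x,y,z,yaw):
    s=readout.get_state();M=R.from_quat(s['tcp_rot']).as_matrix();y0=np.degrees(np.arctan2(M[1,1],M[0,1]))
    t=-((yaw-y0+180)%360-180); M2=M@R.from_euler('x',t,degrees=True).as_matrix()
    d=M2.T@(np.array([x,y,z])-s['eef_pos'])*100
    nt=int(np.ceil(abs(t)/8.5)); n=int(np.ceil(np.linalg.norm(d)/4.9))
    print('t=%.2f q6 %.2f | turn %.1f = %d x %.2f | shift cm %s = %d x %s | tool x axis %s'%(s['time'],s['qpos'][5],t,nt,t/max(nt,1),d.round(2),n,(d/max(n,1)).round(2),M[:,0].round(3)))
E
python3 -c "
from h import *
plan(.5274,.3998,.13,101.8)"
```

```text
t=0.15 q6 -0.15 | turn -33.3 = 4 x -8.32 | shift cm [ 10.03 -28.03  22.82] = 8 x [ 1.25 -3.5   2.85] | tool x axis [-0.001 -0.002 -1.   ]
```

drive_tool --pt "0 0 0 -8.3 1" --pt "0 0 0 -8.3 1" --pt "0 0 0 -8.3 1" --pt "0 0 0 -8.3 1" --force 40

```text
time: 0.55
eef_pos: [0.2469, 0.6279, 0.2307]
tcp_rot: [-0.075, 0.703, 0.074, 0.703]
contact_force: [-0.0, -0.7, -0.0]
opening: 0.999
```

drive_tool --pt "1.25 -3.5 2.85 0 1" --pt "1.25 -3.5 2.85 0 1" --pt "1.25 -3.5 2.85 0 1" --pt "1.25 -3.5 2.85 0 1" --pt "1.25 -3.5 2.85 0 1" --pt "1.25 -3.5 2.85 0 1" --pt "1.25 -3.5 2.85 0 1" --pt "1.25 -3.5 2.85 0 1" --pt "0 0 0 0 1" --pt "0 0 0 0 1"

```text
time: 1.55
eef_pos: [0.5275, 0.3992, 0.1303]
tcp_rot: [-0.071, 0.704, 0.071, 0.703]
contact_force: [0.1, -0.2, -0.1]
opening: 1.004
```

```bash
python3 -c "
from h import *
plan(.5274,.3998,.004,101.8)
shot('wrist','w2.png')"
```

```text
t=1.55 q6 -1.28 | turn -0.2 = 1 x -0.22 | shift cm [12.63  0.06  0.03] = 3 x [4.21 0.02 0.01] | tool x axis [-0.002 -0.001 -1.   ]
```

View pics/w2.png

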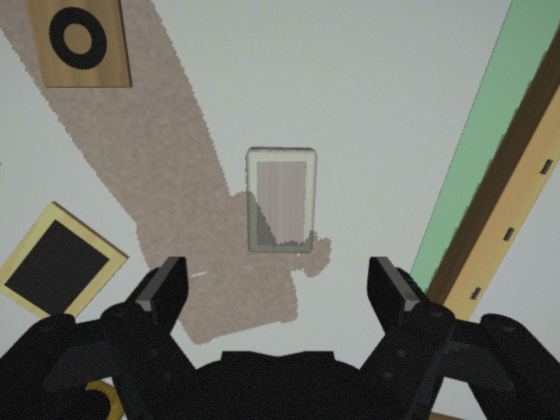

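The wrist view shows the tin at (281,200), square to the jaws. I'll cross-check its position before descending.

```bash
python3 -c "
from h import *
c=shot('wrist')
p=np.array([px2w(c,u,v,.026) for u,v in [(247,149),(317,149),(314,251),(249,252)]]);print(p.mean(0),[np.linalg.norm(p[i]-p[i-1]).round(4) for i in range(4)])"
```

```text
[0.52766229 0.40452198 0.026     ] [np.float64(0.0908), np.float64(0.0561), np.float64(0.0898), np.float64(0.0577)]
```

drive_tool --pt "4 0.1 0 0 1" --pt "4 0.1 0 0 1" --pt "3 0 0 0 1" --pt "1.5 0 0 0 1" --pt "0 0 0 0 1" --pt "0 0 0 0 0" --pt "0 0 0 0 0" --pt "0 0 0 0 0" --pt "0 0 0 0 0" --pt "0 0 0 0 0"

```text
time: 2.65
eef_pos: [0.5287, 0.4035, 0.0094]
tcp_rot: [-0.071, 0.702, 0.073, 0.705]
contact_force: [-0.8, -0.2, 6.3]
opening: 0.663
```

drive_tool --pt "0 0 0 0 0" --pt "0 0 0 0 0" --pt "-2 0 0 0 0" --pt "-4 0 0 0 0" --pt "-4 0 0 0 0" --pt "0 0 0 0 0" --pt "0 0 0 0 0"

```text
time: 3.35
eef_pos: [0.5274, 0.4025, 0.1079]
tcp_rot: [-0.072, 0.703, 0.073, 0.704]
contact_force: [0.0, -0.1, -2.7]
opening: 0.666
```

```bash
python3 -c "
from h import *
plan(.6445,.2023,.105,57.9)
shot('wrist','w3.png')"
```

```text
t=3.35 q6 -1.28 | turn 43.8 = 6 x 7.30 | shift cm [  0.29 -10.74  20.56] = 5 x [ 0.06 -2.15  4.11] | tool x axis [ 0.002  0.001 -1.   ]
```

View pics/w3.png

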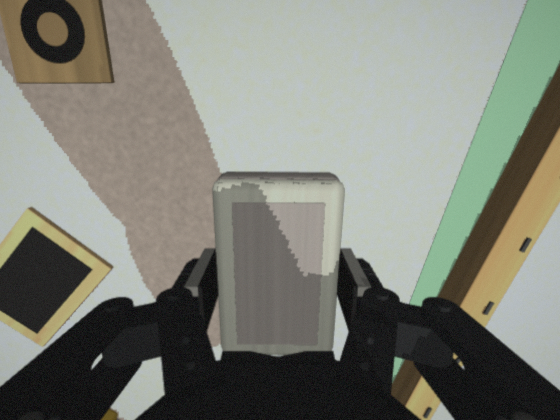

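The tin is held level between the pads (centre about (278,265)). Now carrying it to its tile.

drive_tool --pt "0 0 0 7.3 0" --pt "0 0 0 7.3 0" --pt "0 0 0 7.3 0" --pt "0 0 0 7.3 0" --pt "0 0 0 7.3 0" --pt "0 0 0 7.3 0"

```text
time: 4.0
eef_pos: [0.525, 0.4012, 0.1029]
tcp_rot: [0.196, 0.681, -0.199, 0.678]
contact_force: [-0.7, -0.0, -1.4]
opening: 0.667
```

drive_tool --pt "0 -2.15 4.1 0 0" --pt "0 -2.15 4.1 0 0" --pt "0 -2.15 4.1 0 0" --pt "0 -2.15 4.1 0 0" --pt "0 -2.15 4.1 0 0" --pt "0 0 0 0 0" --pt "0 0 0 0 0"

```text
time: 4.7
eef_pos: [0.6423, 0.2008, 0.1035]
tcp_rot: [0.196, 0.681, -0.197, 0.678]
contact_force: [-0.8, -0.3, -1.9]
opening: 0.667
```

```bash
python3 -c "
from h import *
plan(.6445,.2023,.0154,57.9)
s=readout.get_state();print(s['eef_pos'],s['contact_force'])
c=shot('top');cv2.imwrite('pics/t2.png',cv2.resize(c['frame'][100:220,100:260,::-1],None,fx=5,fy=5,interpolation=cv2.INTER_CUBIC))"
```

```text
t=4.70 q6 -0.86 | turn -0.1 = 1 x -0.13 | shift cm [8.81 0.27 0.14] = 2 x [4.4  0.13 0.07] | tool x axis [-0.005 -0.    -1.   ]
[0.64231052 0.20079193 0.10346898] [-0.83414468 -0.32262729 -1.92174603]
```

View pics/t2.png

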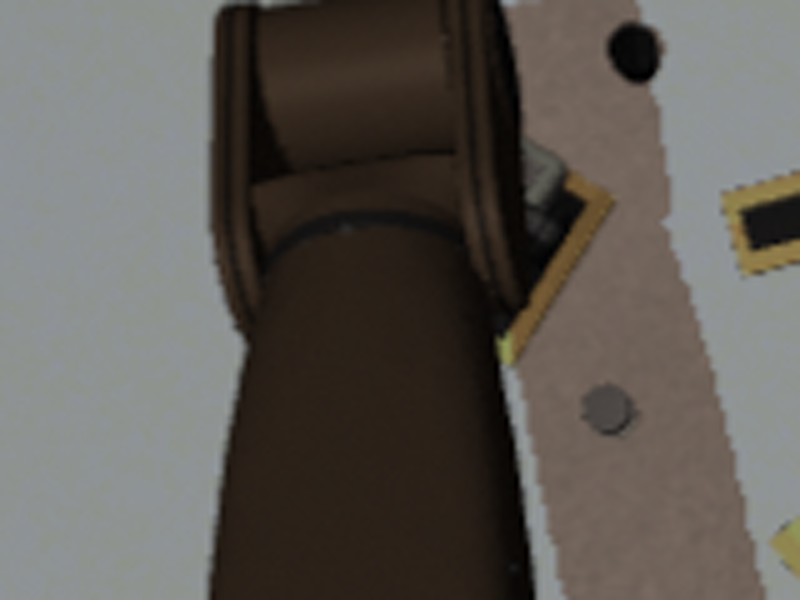

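The arm hides the tile from the top camera, so I'll rely on the earlier measurements and lower carefully.

drive_tool --pt "4 0.2 0.1 0 0" --pt "3 0 0 0 0" --pt "1 0 0 0 0" --pt "0 0 0 0 0" --pt "0 0 0 0 0"

```text
time: 5.25
eef_pos: [0.6457, 0.2045, 0.0273]
tcp_rot: [0.195, 0.679, -0.195, 0.68]
contact_force: [0.1, 0.2, -0.6]
opening: 0.668
```

drive_tool --pt "0.4 0 0 0 0" --pt "0.2 0 0 0 0" --pt "0 0 0 0 0" --pt "0 0 0 0 0"

```text
time: 5.65
eef_pos: [0.6456, 0.2034, 0.0209]
tcp_rot: [0.196, 0.679, -0.195, 0.68]
contact_force: [0.7, -0.7, -1.5]
opening: 0.667
```

drive_tool --pt "0.3 0 0 0 0" --pt "0.2 0 0 0 0" --pt "0 0 0 0 0" --pt "0 0 0 0 0"

```text
time: 6.05
eef_pos: [0.6455, 0.2035, 0.0155]
tcp_rot: [0.195, 0.679, -0.195, 0.68]
contact_force: [-1.2, -0.6, 0.1]
opening: 0.662
```

drive_tool --pt "0.2 0 0 0 0" --pt "0 0 0 0 0" --pt "0 0 0 0 1" --pt "0 0 0 0 1" --pt "0 0 0 0 1" --pt "0 0 0 0 1" --pt "-2 0 0 0 1" --pt "-4 0 0 0 1" --pt "-4 0 0 0 1" --pt "0 0 0 0 1"

```text
time: 7.05
eef_pos: [0.6499, 0.2043, 0.1213]
tcp_rot: [0.197, 0.675, -0.193, 0.684]
contact_force: [1.0, -0.1, 0.3]
opening: 1.001
```

```bash
python3 -c "
from h import *
shot('wrist','w4.png')
plan(.6266,-.2048,.12,103.7)"
```

```text
t=7.10 q6 -0.86 | turn -45.8 = 6 x -7.63 | shift cm [ -0.27 -39.2  -11.77] = 9 x [-0.03 -4.36 -1.31] | tool x axis [ 0.009  0.001 -1.   ]
```

View pics/w4.png

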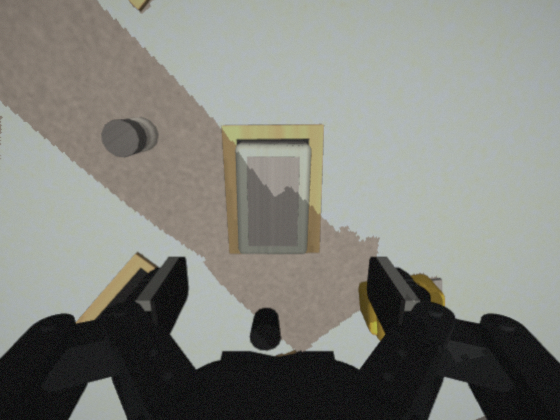

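The tin sits inside its tile's border with edges parallel (centre (274,197)); I'll compute the offset and move on to the level.

```bash
python3 -c "
from h import *
c=shot('wrist')
a=np.array([px2w(c,u,v,.032) for u,v in [(238,143),(310,143),(306,251),(240,251)]]);b=np.array([px2w(c,u,v,.006) for u,v in [(222,126),(323,125),(320,254),(230,254)]])
for p in (a,b): print(p.mean(0),[np.linalg.norm(p[i]-p[i-1]).round(4) for i in range(4)])"
```

```text
[0.64189169 0.20563828 0.032     ] [np.float64(0.0874), np.float64(0.0529), np.float64(0.0875), np.float64(0.0541)]
[0.6440129  0.20449851 0.006     ] [np.float64(0.1138), np.float64(0.0813), np.float64(0.1149), np.float64(0.0825)]
```

drive_tool --pt "0 0 0 -7.6 1" --pt "0 0 0 -7.6 1" --pt "0 0 0 -7.6 1" --pt "0 0 0 -7.6 1" --pt "0 0 0 -7.6 1" --pt "0 0 0 -7.6 1"

```text
time: 7.75
eef_pos: [0.6438, 0.2032, 0.1103]
tcp_rot: [-0.085, 0.704, 0.085, 0.7]
contact_force: [1.4, -0.5, -0.0]
opening: 0.997
```

drive_tool --pt "0 -4.4 -1.3 0 1" --pt "0 -4.4 -1.3 0 1" --pt "0 -4.4 -1.3 0 1" --pt "0 -4.4 -1.3 0 1" --pt "0 -4.4 -1.3 0 1" --pt "0 -4.4 -1.3 0 1" --pt "0 -4.4 -1.3 0 1" --pt "0 -4.4 -1.3 0 1" --pt "0 -4.4 -1.3 0 1" --pt "0 0 0 0 1"

```text
time: 8.75
eef_pos: [0.6225, -0.2141, 0.1111]
tcp_rot: [-0.081, 0.703, 0.081, 0.702]
contact_force: [-0.6, 0.4, 0.5]
opening: 1.0
```

```bash
python3 -c "
from h import *
shot('wrist','w5.png')
plan(.6266,-.2048,.12,103.7)"
```

```text
t=8.80 q6 -2.28 | turn -0.4 = 1 x -0.44 | shift cm [-0.91  0.54  0.53] = 1 x [-0.91  0.54  0.53] | tool x axis [-0.003  0.002 -1.   ]
```

View pics/w5.png

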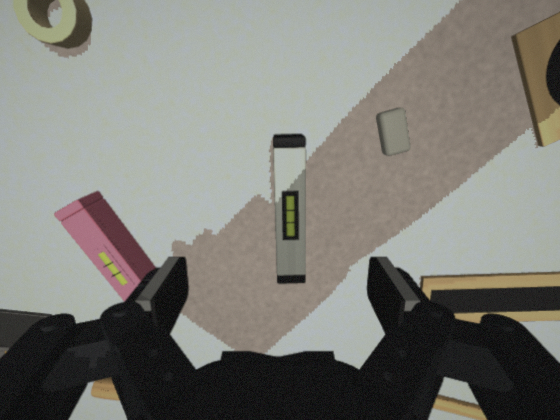

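```bash
python3 -c "
from h import *
c=shot('wrist')
p=np.array([px2w(c,u,v,.03) for u,v in [(274,147),(306,147),(304,282),(278,282)]]);m=p.mean(0);d=p[0]+p[1]-p[2]-p[3]
print(m,[np.linalg.norm(p[i]-p[i-1]).round(4) for i in range(4)],np.degrees(np.arctan2(d[1],d[0])))
plan(m[0],m[1],.006,103.7)"
```

```text
[ 0.62723714 -0.19922607  0.03      ] [np.float64(0.1106), np.float64(0.0231), np.float64(0.1106), np.float64(0.0215)] -165.60283355946333
t=8.85 q6 -2.28 | turn -0.3 = 1 x -0.32 | shift cm [10.49  0.85  0.7 ] = 3 x [3.5  0.28 0.23] | tool x axis [-0.003  0.002 -1.   ]
```

drive_tool --pt "4 0.6 0.6 0 1" --pt "4 0 0 0 1" --pt "2 0 0 0 1" --pt "0.2 0 0 0 1" --pt "0 0 0 0 1" --pt "0 0 0 0 0" --pt "0 0 0 0 0" --pt "0 0 0 0 0" --pt "0 0 0 0 0" --pt "0 0 0 0 0"

```text
time: 9.85
eef_pos: [0.6294, -0.2021, 0.0125]
tcp_rot: [-0.084, 0.702, 0.083, 0.703]
contact_force: [0.5, 1.2, 7.8]
opening: 0.274
```

drive_tool --pt "0 0 0 0 0" --pt "0 0 0 0 0" --pt "0 0 0 0 0" --pt "0 0 0 0 0"

```text
time: 10.25
eef_pos: [0.6293, -0.2021, 0.0124]
tcp_rot: [-0.084, 0.702, 0.083, 0.703]
contact_force: [-1.0, -0.2, 5.7]
opening: 0.274
```

drive_tool --pt "-2 0 0 0 0" --pt "-4 0 0 0 0" --pt "-4 0 0 0 0" --pt "0 0 0 0 0" --pt "0 0 0 0 0"

```text
time: 10.75
eef_pos: [0.6288, -0.2017, 0.1118]
tcp_rot: [-0.083, 0.702, 0.083, 0.703]
contact_force: [0.5, -0.1, -0.4]
opening: 0.27
```

```bash
python3 -c "
from h import *
shot('wrist','w6.png')
plan(.6677,.0041,.10,15.2)"
```

```text
t=10.80 q6 -2.27 | turn 88.3 = 11 x 8.03 | shift cm [  1.     9.25 -18.76] = 5 x [ 0.2   1.85 -3.75] | tool x axis [-0.002  0.001 -1.   ]
```

View pics/w6.png

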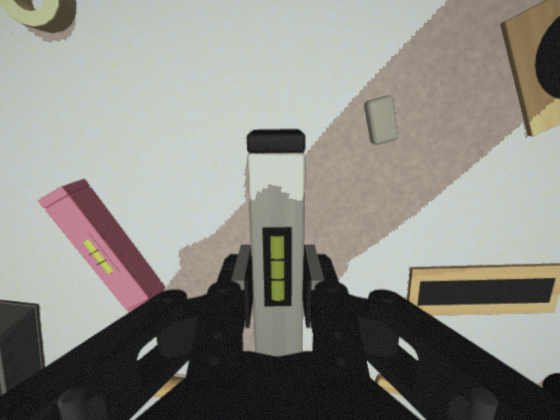

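The level is held straight, vial at (277,266). Computing its offset along the bar from the TCP.

```bash
python3 -c "
from h import *
c=shot('wrist');s=readout.get_state();M=R.from_quat(s['tcp_rot']).as_matrix()
for u,v in [(277,266),(276,154)]: print((M.T@(px2w(c,u,v,.1295)-s['eef_pos'])*1000).round(1))"
```

```text
[-20.7  -0.3  -6.2]
[-20.6  -0.7 -56.3]
```

drive_tool --pt "0 0 0 8 0" --pt "0 0 0 8 0" --pt "0 0 0 8 0" --pt "0 0 0 8 0" --pt "0 0 0 8 0" --pt "0 0 0 8 0" --pt "0 0 0 8 0" --pt "0 0 0 8 0" --pt "0 0 0 8 0" --pt "0 0 0 8 0"

```text
time: 11.85
eef_pos: [0.627, -0.2009, 0.108]
tcp_rot: [0.389, 0.592, -0.39, 0.588]
contact_force: [0.6, 0.3, -1.0]
opening: 0.271
```

drive_tool --pt "0 0 0 8.3 0" --pt "0.2 1.85 -3.75 0 0" --pt "0.2 1.85 -3.75 0 0" --pt "0.2 1.85 -3.75 0 0" --pt "0.2 1.85 -3.75 0 0" --pt "0.2 1.85 -3.75 0 0" --pt "0 0 0 0 0" --pt "0 0 0 0 0"

```text
time: 12.65
eef_pos: [0.6671, 0.0048, 0.0985]
tcp_rot: [0.428, 0.564, -0.43, 0.561]
contact_force: [-0.1, -0.5, -0.4]
opening: 0.267
```

```bash
python3 -c "
from h import *
plan(.6677,.0041,.0184,15.2)"
```

```text
t=12.65 q6 -0.41 | turn 0.2 = 1 x 0.16 | shift cm [8.01 0.08 0.09] = 2 x [4.   0.04 0.05] | tool x axis [-0.005  0.    -1.   ]
```

drive_tool --pt "4 0.1 0.5 0 0" --pt "3 0 0 0 0" --pt "0.5 0 0 0 0" --pt "0 0 0 0 0" --pt "0 0 0 0 0"

```text
time: 13.15
eef_pos: [0.6719, -0.0019, 0.0277]
tcp_rot: [0.43, 0.561, -0.429, 0.562]
contact_force: [-0.1, 0.4, -0.7]
opening: 0.271
```

drive_tool --pt "0.3 0 0 0 0" --pt "0.2 0 0 0 0" --pt "0 0 0 0 0" --pt "0 0 0 0 0"

```text
time: 13.55
eef_pos: [0.6711, -0.0009, 0.0218]
tcp_rot: [0.429, 0.562, -0.429, 0.562]
contact_force: [0.3, -0.3, -0.8]
opening: 0.268
```

drive_tool --pt "0.2 0 0 0 0" --pt "0.2 0 0 0 0" --pt "0 0 0 0 0" --pt "0 0 0 0 0"

```text
time: 13.95
eef_pos: [0.6713, -0.0009, 0.0185]
tcp_rot: [0.429, 0.562, -0.429, 0.562]
contact_force: [-2.2, 1.2, 5.7]
opening: 0.271
```

drive_tool --pt "0.1 0 0 0 0" --pt "0 0 0 0 0" --pt "0 0 0 0 1" --pt "0 0 0 0 1" --pt "0 0 0 0 1" --pt "0 0 0 0 1" --pt "-2 0 0 0 1" --pt "-4 0 0 0 1" --pt "-4 0 0 0 1" --pt "0 0 0 0 1"

```text
time: 14.95
eef_pos: [0.6755, -0.0016, 0.1242]
tcp_rot: [0.432, 0.558, -0.427, 0.566]
contact_force: [0.8, 0.2, 0.6]
opening: 1.006
```

```bash
python3 -c "
from h import *
shot('wrist','w7.png')
plan(.419,-.2204,.12,15.2)"
```

```text
t=15.00 q6 -0.42 | turn 0.0 = 1 x 0.03 | shift cm [ -0.09 -30.32  14.46] = 7 x [-0.01 -4.33  2.07] | tool x axis [ 0.008 -0.001 -1.   ]
```

View pics/w7.png

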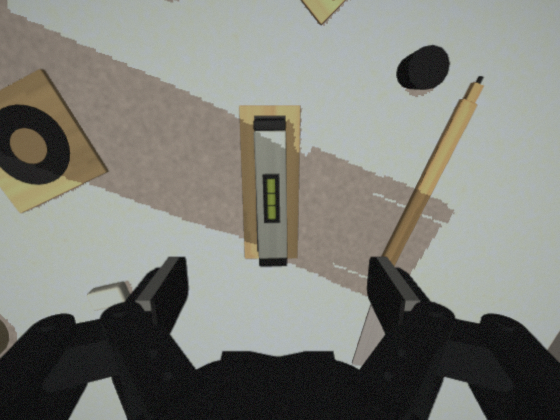

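```bash
python3 -c "
from h import *
c=shot('wrist');s=readout.get_state();M=R.from_quat(s['tcp_rot']).as_matrix()
v=px2w(c,271,198,.036);b=np.array([px2w(c,u,v,.006) for u,v in [(239,106),(300,106),(298,258),(245,258)]])
print(v,b.mean(0),[np.linalg.norm(b[i]-b[i-1]).round(4) for i in range(4)]);print(M.T@(v-b.mean(0))*1000)
for q in [(270,116),(270,131),(272,263)]: print(q,(M.T@(px2w(c,*q,.036)-b.mean(0))*1000).round(1),(M.T@(px2w(c,*q,.006)-b.mean(0))*1000).round(1))
plan(.419,-.2204,.12,15.2)"
```

```text
[0.66789536 0.00611314 0.036     ] [0.66708882 0.00645517 0.006     ] [np.float64(0.1347), np.float64(0.0488), np.float64(0.1349), np.float64(0.0493)]
[-29.9971793    0.77454936   0.58035019]
(270, 116) [-30.1   0.4 -60.3] [ -0.1  -0.1 -59.7]
(270, 131) [-30.1   0.3 -49.9] [ -0.1  -0.2 -47.9]
(272, 263) [-29.9   1.3  56.5] [ 0.1  0.9 72.6]
t=15.05 q6 -0.42 | turn 0.0 = 1 x 0.03 | shift cm [ -0.28 -30.15  14.53] = 7 x [-0.04 -4.31  2.08] | tool x axis [ 0.003 -0.    -1.   ]
```

The level is centred on its tile to about 1 mm. Next is the large roll.

drive_tool --pt "0 -4.3 2.1 0 1" --pt "0 -4.3 2.1 0 1" --pt "0 -4.3 2.1 0 1" --pt "0 -4.3 2.1 0 1" --pt "0 -4.3 2.1 0 1" --pt "0 -4.3 2.1 0 1" --pt "0 -4.3 2.1 0 1" --pt "0 0 0 0 1" --pt "0 0 0 0 1"

```text
time: 15.95
eef_pos: [0.4177, -0.2218, 0.1147]
tcp_rot: [0.43, 0.562, -0.43, 0.56]
contact_force: [0.2, -0.2, -0.3]
opening: 0.998
```

```bash
python3 -c "
from h import *
c=shot('wrist','w8.png')
g=cv2.cvtColor(c['frame'],cv2.COLOR_RGB2HSV)
print(w2px(c,[.419,-.2204,.026]))
plan(.419,-.2204,.006,15.2)"
```

```text
[278.79223241 206.66449227]
t=16.00 q6 -0.97 | turn -0.0 = 1 x -0.03 | shift cm [10.91  0.08 -0.05] = 3 x [ 3.64  0.03 -0.02] | tool x axis [-0.002  0.002 -1.   ]
```

View pics/w8.png

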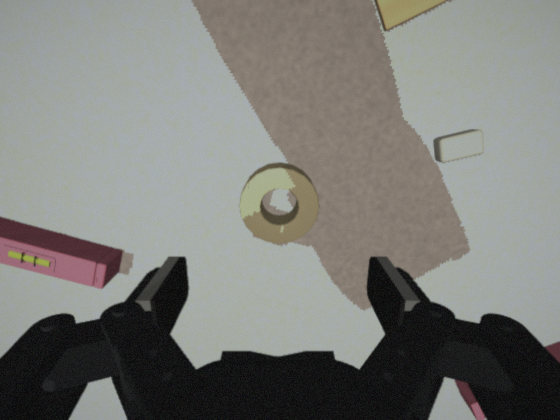

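The roll is at (279,206), as predicted, and the pink bars are clear of the fingers.

drive_tool --pt "4 0.1 0 0 1" --pt "4 0 0 0 1" --pt "2.5 0 0 0 1" --pt "0.4 0 0 0 1" --pt "0 0 0 0 1" --pt "0 0 0 0 0" --pt "0 0 0 0 0" --pt "0 0 0 0 0" --pt "0 0 0 0 0" --pt "0 0 0 0 0"

```text
time: 17.0
eef_pos: [0.4216, -0.2224, 0.0097]
tcp_rot: [0.429, 0.561, -0.429, 0.563]
contact_force: [0.0, 1.9, 5.7]
opening: 0.732
```

drive_tool --pt "0 0 0 0 0" --pt "0 0 0 0 0"

```text
time: 17.2
eef_pos: [0.4216, -0.2224, 0.0097]
tcp_rot: [0.43, 0.561, -0.429, 0.563]
contact_force: [-0.2, 1.6, 6.0]
opening: 0.736
```

drive_tool --pt "-2 0 0 0 0" --pt "-4 0 0 0 0" --pt "-3 0 0 0 0" --pt "0 0 0 0 0" --pt "0 0 0 0 0"

```text
time: 17.7
eef_pos: [0.4208, -0.2222, 0.0988]
tcp_rot: [0.429, 0.561, -0.429, 0.563]
contact_force: [0.2, 0.6, -1.0]
opening: 0.734
```

```bash
python3 -c "
from h import *
c=shot('wrist','w9.png')
plan(.4663,-.0129,.1,15.2)"
```

```text
t=17.75 q6 -0.97 | turn 0.0 = 1 x 0.03 | shift cm [ -0.27   9.95 -18.91] = 5 x [-0.05  1.99 -3.78] | tool x axis [ 0. -0. -1.]
```

View pics/w9.png

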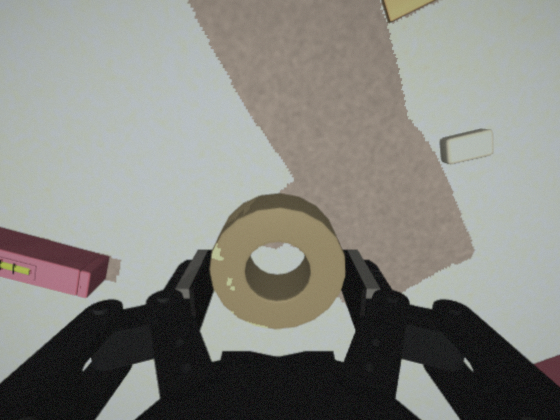

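The large roll is held flat, top face centred at (278,262). That makes 14 views; I'll keep the last two for the end.

```bash
python3 -c "
from h import *
c=shot('wrist');s=readout.get_state();M=R.from_quat(s['tcp_rot']).as_matrix()
p=np.mean([px2w(c,u,v,.1151) for u,v in [(211,268),(345,268),(278,208),(278,328)]],0); print((M.T@(p-s['eef_pos'])*1000).round(1))"
```

```text
[-18.6   1.2  -3.9]
```

drive_tool --pt "0 2 -3.8 0 0" --pt "0 2 -3.8 0 0" --pt "0 2 -3.8 0 0" --pt "0 2 -3.8 0 0" --pt "0 2 -3.8 0 0" --pt "0 0 0 0 0" --pt "0 0 0 0 0"

```text
time: 18.5
eef_pos: [0.4656, -0.011, 0.0958]
tcp_rot: [0.428, 0.563, -0.429, 0.561]
contact_force: [0.2, -1.7, -0.2]
opening: 0.729
```

```bash
python3 -c "
from h import *
plan(.466,-.013,.0157,15.2)"
```

```text
t=18.50 q6 -0.51 | turn 0.2 = 1 x 0.18 | shift cm [8.01 0.01 0.22] = 2 x [4.   0.   0.11] | tool x axis [-0.003  0.    -1.   ]
```

drive_tool --pt "4 0 0.4 0 0" --pt "3 0 0 0 0" --pt "0.5 0 0 0 0" --pt "0 0 0 0 0" --pt "0 0 0 0 0"

```text
time: 19.0
eef_pos: [0.4686, -0.0168, 0.0233]
tcp_rot: [0.43, 0.561, -0.429, 0.562]
contact_force: [0.2, -1.0, 0.3]
opening: 0.73
```

drive_tool --pt "0.3 0 0 0 0" --pt "0.2 0 0 0 0" --pt "0 0 0 0 0" --pt "0 0 0 0 0"

```text
time: 19.4
eef_pos: [0.4679, -0.0159, 0.0177]
tcp_rot: [0.429, 0.562, -0.429, 0.562]
contact_force: [0.2, 1.4, -0.4]
opening: 0.732
```

drive_tool --pt "0.2 0 0 0 0" --pt "0.1 0 0 0 0" --pt "0 0 0 0 0" --pt "0 0 0 0 0"

```text
time: 19.8
eef_pos: [0.4682, -0.0159, 0.0157]
tcp_rot: [0.429, 0.562, -0.429, 0.562]
contact_force: [-4.2, 1.6, 9.7]
opening: 0.737
```

drive_tool --pt "0 0 0 0 0" --pt "0 0 0 0 1" --pt "0 0 0 0 1" --pt "0 0 0 0 1" --pt "0 0 0 0 1" --pt "-2 0 0 0 1" --pt "-4 0 0 0 1" --pt "-4 0 0 0 1" --pt "0 0 0 0 1" --pt "0 0 0 0 1"

```text
time: 20.8
eef_pos: [0.4684, -0.0161, 0.1153]
tcp_rot: [0.43, 0.561, -0.429, 0.563]
contact_force: [0.6, 0.4, -0.6]
opening: 1.001
```

```bash
python3 -c "
from h import *
c=shot('wrist','w10.png'); s=readout.get_state();M=R.from_quat(s['tcp_rot']).as_matrix()
f=c['frame'].astype(int); u0,v0=w2px(c,[.466,-.013,.032]);print(u0,v0)
hsv=cv2.cvtColor(c['frame'],cv2.COLOR_RGB2HSV); print(hsv[int(v0)-70:int(v0)+70:7,int(u0)].tolist())
plan(.5221,-.3959,.12,15.2)"
```

```text
274.3806862045699 205.27594206173944
[[15, 37, 137], [19, 103, 131], [19, 107, 134], [19, 100, 135], [22, 74, 79], [22, 72, 149], [21, 74, 148], [22, 71, 147], [18, 95, 131], [18, 101, 129], [19, 97, 131], [17, 82, 78], [21, 72, 82], [21, 74, 145], [22, 76, 144], [20, 75, 142], [19, 102, 132], [56, 11, 182], [48, 17, 181], [94, 11, 183]]
t=20.85 q6 -0.52 | turn 0.0 = 1 x 0.03 | shift cm [-0.64 -4.67 38.12] = 8 x [-0.08 -0.58  4.77] | tool x axis [-0.001  0.    -1.   ]
```

drive_tool --pt "0 -0.6 4.75 0 1" --pt "0 -0.6 4.75 0 1" --pt "0 -0.6 4.75 0 1" --pt "0 -0.6 4.75 0 1" --pt "0 -0.6 4.75 0 1" --pt "0 -0.6 4.75 0 1" --pt "0 -0.6 4.75 0 1" --pt "0 -0.6 4.75 0 1" --pt "0 0 0 0 1" --pt "0 0 0 0 1"

```text
time: 21.85
eef_pos: [0.5198, -0.395, 0.1112]
tcp_rot: [0.43, 0.563, -0.43, 0.56]
contact_force: [0.2, 0.3, -0.5]
opening: 0.997
```

```bash
python3 -c "
from h import *
c=shot('wrist')
u0,v0=w2px(c,[.5221,-.3959,.02]);print(u0,v0)
hsv=cv2.cvtColor(c['frame'],cv2.COLOR_RGB2HSV)
m=((hsv[...,0]>15)&(hsv[...,0]<35)&(hsv[...,1]>55)).astype(np.uint8);m[:120]=0;m[290:]=0
n,l,st,ce=cv2.connectedComponentsWithStats(m)
for i in range(1,n):
  if st[i,4]>200: print(st[i],ce[i],px2w(c,*(st[i,:2]+st[i,2:4]/2),.015))
plan(.5221,-.3959,.005,15.2)"
```

```text
279.259580691373 208.96174795631708
[ 256  182   51   52 1275] [284.36078431 211.26196078] [ 0.52409611 -0.39616502  0.015     ]
[510 183  45  25 277] [531.85559567 194.69314079] [ 0.71602434 -0.33317176  0.015     ]
t=21.90 q6 -1.07 | turn 0.0 = 1 x 0.00 | shift cm [10.65  0.17  0.3 ] = 3 x [3.55 0.06 0.1 ] | tool x axis [-0.003  0.004 -1.   ]
```

drive_tool --pt "4 0.3 0.2 0 1" --pt "4 0 0 0 1" --pt "2.2 0 0 0 1" --pt "0.4 0 0 0 1" --pt "0 0 0 0 1" --pt "0 0 0 0 0" --pt "0 0 0 0 0" --pt "0 0 0 0 0" --pt "0 0 0 0 0" --pt "0 0 0 0 0"

```text
time: 22.9
eef_pos: [0.5256, -0.3973, 0.0105]
tcp_rot: [0.429, 0.561, -0.43, 0.563]
contact_force: [-0.3, 1.5, 6.0]
opening: 0.462
```

drive_tool --pt "0 0 0 0 0" --pt "0 0 0 0 0" --pt "0 0 0 0 0"

```text
time: 23.2
eef_pos: [0.5257, -0.3974, 0.0106]
tcp_rot: [0.429, 0.561, -0.43, 0.563]
contact_force: [-0.5, 1.2, 6.5]
opening: 0.468
```

drive_tool --pt "-2 0 0 0 0" --pt "-4 0 0 0 0" --pt "-4 0 0 0 0" --pt "0 0 0 0 0" --pt "0 0 0 0 0"

```text
time: 23.7
eef_pos: [0.5251, -0.3969, 0.11]
tcp_rot: [0.429, 0.561, -0.43, 0.563]
contact_force: [-0.1, -0.5, -2.3]
opening: 0.462
```

```bash
python3 -c "
from h import *
c=shot('wrist');s=readout.get_state();M=R.from_quat(s['tcp_rot']).as_matrix()
hsv=cv2.cvtColor(c['frame'],cv2.COLOR_RGB2HSV)
m=((hsv[...,0]>15)&(hsv[...,0]<35)&(hsv[...,1]>55)).astype(np.uint8)
n,l,st,ce=cv2.connectedComponentsWithStats(m)
for i in range(1,n):
  if st[i,4]>400: print(st[i],ce[i],(M.T@(px2w(c,*(st[i,:2]+st[i,2:4]/2),s['eef_pos'][2]+.007)-s['eef_pos'])*1000).round(1))
plan(.434,.2205,.11,15.2)"
```

```text
[ 235  216   86   87 5001] [277.4475105  260.34373125] [-7.   1.6 -1.9]
[  0 365  38  28 435] [ 12.45057471 374.54252874] [  -7.  -144.6   72.6]
[116 365  61  55 973] [150.97327852 392.22096608] [ -7.  -74.2  83.1]
t=23.75 q6 -1.07 | turn 0.0 = 1 x 0.02 | shift cm [ -0.17   7.46 -61.86] = 13 x [-0.01  0.57 -4.76] | tool x axis [-0.001  0.    -1.   ]
```

drive_tool --pt "0 0.6 -4.8 0 0" --pt "0 0.6 -4.8 0 0" --pt "0 0.6 -4.8 0 0" --pt "0 0.6 -4.8 0 0" --pt "0 0.6 -4.8 0 0" --pt "0 0.6 -4.8 0 0" --pt "0 0.6 -4.8 0 0" --pt "0 0.6 -4.8 0 0" --pt "0 0.6 -4.8 0 0" --pt "0 0.6 -4.8 0 0"

```text
time: 24.75
eef_pos: [0.4542, 0.0844, 0.1063]
tcp_rot: [0.429, 0.563, -0.43, 0.561]
contact_force: [0.6, 1.0, -1.0]
opening: 0.459
```

drive_tool --pt "0 0.5 -4.6 0 0" --pt "0 0.5 -4.6 0 0" --pt "0 0.4 -4.6 0 0" --pt "0 0 0 0 0" --pt "0 0 0 0 0"

```text
time: 25.25
eef_pos: [0.432, 0.2199, 0.1064]
tcp_rot: [0.427, 0.563, -0.43, 0.562]
contact_force: [1.2, -0.0, -0.3]
opening: 0.464
```

```bash
python3 -c "
from h import *
plan(.434,.2205,.0166,15.2)"
```

```text
t=25.25 q6 -0.01 | turn 0.2 = 1 x 0.19 | shift cm [ 8.98  0.25 -0.01] = 2 x [ 4.49  0.12 -0.01] | tool x axis [-0.004 -0.001 -1.   ]
```

drive_tool --pt "4 0.1 0 0 0" --pt "3 0 0 0 0" --pt "1.2 0 0 0 0" --pt "0 0 0 0 0" --pt "0 0 0 0 0"

```text
time: 25.75
eef_pos: [0.4355, 0.2191, 0.0269]
tcp_rot: [0.43, 0.561, -0.43, 0.562]
contact_force: [0.3, 0.3, -0.2]
opening: 0.461
```

drive_tool --pt "0.3 0 0 0 0" --pt "0.2 0 0 0 0" --pt "0 0 0 0 0" --pt "0 0 0 0 0"

```text
time: 26.15
eef_pos: [0.4349, 0.2198, 0.0218]
tcp_rot: [0.43, 0.562, -0.429, 0.562]
contact_force: [-0.3, 0.7, -1.5]
opening: 0.46
```

drive_tool --pt "0.3 0 0 0 0" --pt "0.2 0 0 0 0" --pt "0.1 0 0 0 0" --pt "0 0 0 0 0" --pt "0 0 0 0 0"

```text
time: 26.65
eef_pos: [0.4347, 0.2198, 0.0165]
tcp_rot: [0.429, 0.562, -0.43, 0.562]
contact_force: [-4.0, -0.8, 9.2]
opening: 0.462
```

drive_tool --pt "0 0 0 0 1" --pt "0 0 0 0 1" --pt "0 0 0 0 1" --pt "0 0 0 0 1" --pt "-2 0 0 0 1" --pt "-4 0 0 0 1" --pt "-4 0 0 0 1" --pt "-4 0 0 0 1"

```text
time: 27.45
eef_pos: [0.4342, 0.2195, 0.1564]
tcp_rot: [0.429, 0.562, -0.43, 0.562]
contact_force: [0.1, 0.5, -0.4]
opening: 1.001
```

```bash
python3 -c "
from h import *
plan(.33,.53,.2,15.2)"
```

```text
t=27.45 q6 -0.01 | turn 0.0 = 1 x 0.02 | shift cm [ -4.36  -1.92 -32.69] = 7 x [-0.62 -0.27 -4.67] | tool x axis [-0.001 -0.    -1.   ]
```

drive_tool --pt "-0.6 -0.3 -4.7 0 1" --pt "-0.6 -0.3 -4.7 0 1" --pt "-0.6 -0.3 -4.7 0 1" --pt "-0.6 -0.3 -4.7 0 1" --pt "-0.6 -0.3 -4.7 0 1" --pt "-0.6 -0.3 -4.7 0 1" --pt "-0.6 -0.3 -4.7 0 1" --pt "0 0 0 0 1" --pt "0 0 0 0 1" --pt "0 0 0 0 1"

```text
time: 28.45
eef_pos: [0.328, 0.5307, 0.1965]
tcp_rot: [0.429, 0.562, -0.43, 0.562]
contact_force: [-0.4, 0.0, -0.0]
opening: 1.0
```

```bash
python3 -c "
from h import *
import pickle
c=shot('top','t3.png');pickle.dump(c,open('top3.pkl','wb'))
cv2.imwrite('pics/t3c.png',cv2.resize(c['frame'][110:255,105:305,::-1],None,fx=4,fy=4,interpolation=cv2.INTER_CUBIC))"
```

```text
(no output)
```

View pics/t3c.png

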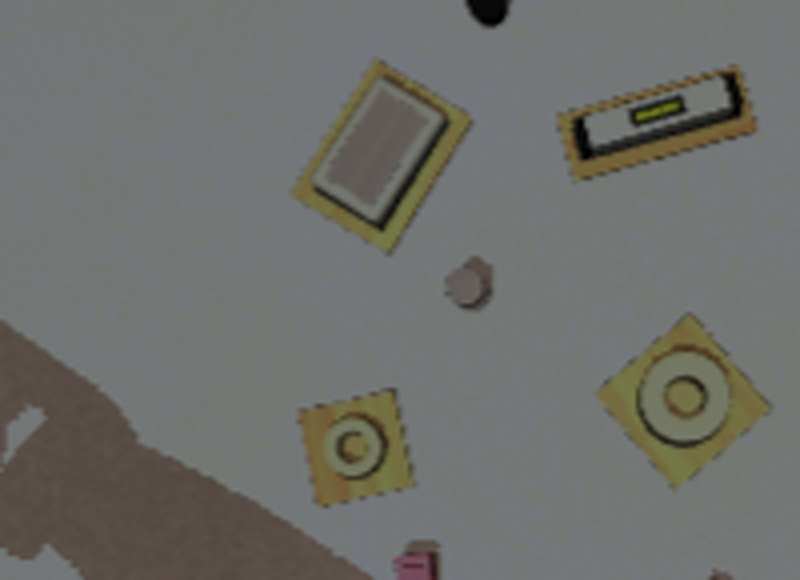

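All four pieces cover their silhouettes in this crop: tin (381,151), level (658,110), small roll (354,446) and large roll (684,397). I'll check the numbers, then sign off.

```bash
python3 -c "
from h import *
import pickle
c=pickle.load(open('top3.pkl','rb'))
for n,x,y,z,t in [('tin',381,151,.032,(.6445,.2023)),('level',658,110,.036,(.6677,.0041)),('small',354,446,.026,(.434,.2205)),('large',684,397,.032,(.466,-.013))]:
  p=px2w(c,(x+.5)/4-.5+105,(y+.5)/4-.5+110,z)[:2]; print(n,p.round(4),((p-t)*1000).round(1))
print(readout.get_state()['time'])
sign_off()"
```

```text
tin [0.6427 0.1992] [-1.8 -3.1]
level [0.6698 0.0032] [ 2.1 -0.9]
small [0.4345 0.2182] [ 0.5 -2.3]
large [ 0.4666 -0.0135] [ 0.6 -0.5]
28.5
the job is handed in; nothing more can be done
```

The tin, the level, the large roll and the small roll were each picked up, placed flat on their own tiles and released. I backed the arm away and handed in at 28.5 s.

**Last check (top camera):** every piece covers its silhouette, and the level and tin look parallel to theirs. The measured centre offsets, against the 12 mm limit, were:

| Piece | Offset |
|---|---|
| Large roll | about 1 mm |
| Small roll | about 2.4 mm |
| Level | about 2.3 mm |
| Tin | about 3.6 mm |

**Camera disagreement:** the wrist and top cameras differed by up to about 5 mm on where pieces lay. That is more than the stated 2 mm calibration but still inside the limit.

**Forces:** the wrist force read after each move stayed below about 11 N, against the 120 N limit.

**Not checked:** I did not measure piece heights, tilt or stillness directly. They rest on the feel of contact when lowering and on how the pieces look in the pictures. No check failed.

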